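# Separator sheet and sample slide on a sloped viewer stage

### The arm

A 7-joint arm with a two-finger parallel gripper is mounted at the origin on the work surface. World frame = base frame: x ahead of the robot, y to its left, z up, the work surface at z = 0. Lengths are in m, angles in rad, forces in N, time in s.
With the tool pointing down it reaches from about 0.35 to 0.9 m from the base axis. Payload 7.2 kg.
Tool frame: the origin (TCP) lies midway between the tips of the shut fingers; the grasp point (between the pads) lies 19 mm behind it (bot.pinch_z is the distance from the TCP to the grasp point, in m); z points along the fingers, y is the line along which they close (so a half turn about z gives the same grasp; the last joint's range is limited). The gripper opens to 85 mm and grips with 20 to 120 N. Pads are 22 mm wide; open, the fingers measure 114 mm over their backs; the gripper's body (76 mm by 85 mm) begins 54 mm behind the grasp point. The pads swing forward as they close: fully open they stand 13 mm farther back than shut.
Start: joints at [1.043, 0.411, -0.013, 1.596, 0.006, 1.134, -0.082], TCP at [0.277, -0.56, 0.231] pointing down, gripper open.
Joint ranges: [-2.95, 2.95], [-0.29, 1.99], [-1.47, 1.44], [0.14, 2.54], [-1.03, 4.17], [0.13, 1.85], [-2.86, 2.86]. Speed limits (rad/s): [2.39, 2.39, 3.01, 3.01, 3.14, 3.14, 3.14].

### API

Orientations are given as a 3x3 rotation matrix whose columns are the frame's x, y, z axes.
In Python, from rig import bot gives the robot as it stands.
- The arm moves only by the tool jog_arm, never from a script. Its arguments are lists of equal length, an entry for each row: "offset": the shift along the tool's x, y, z in mm, a list of three; "rotation": the turn, a rotation vector about the tool's x, y, z in rad, a list of three; "claw": the finger opening in mm, from 0 to 85.4. A call has 1 to 20 rows; each row shifts and turns the commanded pose from where the row before left it, along the tool's axes as they then stand; what a row does not reach is not made up. A row lasts 1/10 s, in which the tool goes at most 50 mm and 8.59 degrees, less where a joint would pass 70% of its speed; a pose out of reach is approached as far as the arm can. A call is refused whole if a number of a shift passes 50 or a number of a turn 0.15, either way. A call with a gripper value outside its range is refused whole. The fingers move at their own pace and stop on an object; "grip_force" is the grip in N (left out, the last holds). Time passes only in rows, so rows that do not move let the fingers close. It gives the time, the measured TCP pose, the force, the opening and the grip force at its end, in the units of the state.
- bot.state(): the state, without advancing time (a new reading comes with each control period).
- bot.grab_frame(name): name is "scene" or "top" or "wrist"; returns a dict with "image" (480x640x3 uint8, red, green, blue), "z_map" (480x640 float32, m along the optical axis (not along the pixel's ray), 0 where there is no reading), "camera_matrix" (3x3 intrinsics, pixels), "rvec" (rotation vector, rad) and "tvec" (3), from world to camera coordinates, as OpenCV has them; the wrist camera has in their place "tool_from_camera" (4x4, takes a point from camera to tool coordinates, whose origin is the TCP and whose axes are the flange's). Camera axes: x right, y down, z forward; pixel columns grow to the right and rows downward; lengths in m; the calibration is good to about 2 mm. A picture is of the moment at which its call begins: read the wrist's pose just before it.
- bot.hand_in(): hands the job in; it is judged then, once.
Trained networks look in the newest picture that a camera, given by its name, has taken for a name from the list of things; names that differ only in an ending like _2 or _b are one class to them, and where a whole thing is asked for, a point or a joint stands for the part that bears it (a point fixed in the world has none). Each returns a list of dicts, best first, with "score" (0 to 1); they miss things now and then, are a little off and sometimes report something else, mostly with a low value. They report only what shows in the picture. A call takes as long as a camera call. They do not tell look-alikes from the thing itself.
- bot.spot_in(camera, label): "xyz" ([x, y, z] in m, in the coordinates of the camera as it stood for that picture, good to about 4 mm: the middle of the surface that is visible of it).
- bot.pinpoint(camera, label): "xyz" ([x, y, z] in m, in the coordinates of the camera as it stood for that picture, good to about 4 mm: a listed point, or the origin of a listed thing).
The state is a dict: "time_s": time; "qpos": joint angles; "joint_velocities": joint speeds; "effort": joint torques, N m; "eef_pos": TCP position; "eef_rot": TCP orientation; "contact_force": force on the tool from outside, world axes, zero at the start; "wrist_torque": the same for the moment, N m; "opening": finger opening in m; "grasp_force": force on a finger pad.
Only numpy, scipy, OpenCV 4.12 (cv2) and the standard library are available. Lean on these libraries where they do the work, as an engineer would, in place of code of your own. Each camera call takes 0.05 s, during which the arm holds its last target. There are 200 camera calls.

### The job

Lay the pale frosted separator sheet flat on the slide viewer's sloped stage, its plain end against the ledge at the lower edge and its grip at the upper end, and let go of it. Then take the sample slide by its grip, tilt it to match the slope and press it flush onto the sheet, square and centred over the round window underneath, until the sprung stage gives about 5 mm. Finish like that: keep gripping the slide and keep it pressed; do not let go, and leave the jar, the tube rack and the carton alone.

Things in the scene. Friction and masses are not known exactly. Their poses are not given: they have to be found in the camera images.
- window (a point): Centre of the round black-rimmed window (40 mm) on the face of the viewer's metal stage plate, 130 mm up-slope x 100 mm wide; locked slope 17-31 deg, lower edge towards the robot. Axes: x up the slope, y level along the width, z out of the face. Plate spans x -43 to 87, y -50 to 50 mm, face at z 0; ledge across the lower edge 5 mm high, inner side at x = -37 mm.
- stage (a joint): How far the sprung stage plate has been pushed in, square to its face (m): 0 when free, 0.012 at the bottom of its travel. The total load on its face (sheet and slide included) moves it from about 3 N on, 0.5 N more for each mm; the weight of sheet and slide alone does not move it. At 5 mm the slide presses the sheet with about 5 N.
- sheet_grip (a point): Middle of the separator sheet's grip. Pale frosted plate 110 x 90 x 6 mm, 80 g, flat on the bench; white block grip 26 (x) x 14 (y) mm, from 6 to 46 mm above the underside. Point: 26 mm above the underside, 17 mm from the grip end, 93 mm from the plain end, mid-width. x along the length towards the grip end, z up. In place: x 56, y 0, z 26 mm in the window's axes.
- slide_grip (a point): Middle of the sample slide's grip. Grey plate 50 (x) x 80 (y) x 6 mm with a glass slide let in, 120 g, on a white foam block 150 x 130 x 30 mm; central grey block grip 28 (x) x 14 (y) mm, 6 to 46 mm above the underside; point 26 mm above it, z up. In place: 80 mm side along the stage's width (either way round), point at x 0, y 0, z 32 mm in the window's axes.
- jar: Small specimen jar with yellow cap, 54 mm across, 65 mm high, at the far left of the work; not to be disturbed. Origin at its underside.
- rack: Small clear rack of violet-capped tubes, 70 x 130 mm, 89 mm high, at the far right; not to be disturbed. Origin at its underside.
- carton: Small cardboard carton 50 x 80 x 35 mm between the robot and the viewer; not to be disturbed. Origin at its underside.
Things that resemble listed ones, but are neither listed nor needed, are in the scene too. Leave any orange look-alike of the part that bears slide_grip alone. What is shaped like the part that bears sheet_grip but orange is not meant.

How it is judged:
On the way, in this order (a step that is already met when the one before it is completed fails the run):
1. the separator sheet lies flush on the stage against the ledge, grip up the slope, let go of (x of sheet_grip in the frame of window between 0.053 and 0.064 m and y of sheet_grip in the frame of window between -0.009 and 0.009 m and z of sheet_grip in the frame of window between 0.0235 and 0.0285 m and angle between the z axis of sheet_grip and the z axis of window, either way round below 0.05 rad and angle between the x axis of sheet_grip and the x axis of window, either way round below 0.12 rad and contact force between the fingers and sheet below 0.05 N), for 0.3 s.
2. the slide is pressed flush on the sheet over the window and the stage has given way (x of slide_grip in the frame of window between -0.009 and 0.009 m and y of slide_grip in the frame of window between -0.009 and 0.009 m and z of slide_grip in the frame of window between 0.0285 and 0.0345 m and angle between the z axis of slide_grip and the z axis of window, either way round below 0.05 rad and angle between the y axis of slide_grip and the y axis of window, either way round below 0.15 rad and contact force between slide and sheet above 2 N and value of joint stage between 0.0025 and 0.0095 m), for 0.2 s.
At the end, for the whole second after the job is handed in: Sheet flush on the stage (3 deg; square to 7), plain end within 8 mm of the ledge, 9 mm of mid-width, untouched by fingers; slide gripped (15 N), still, flush on it (3 deg; square to 8), within 9 mm of the window centre in x and y, pressing over 2 N, stage in 2.5 to 9.5 mm (all of step 1 and all of step 2 and contact force between the fingers and slide above 15 N and linear speed of slide below 0.02 m/s); the arm keeps its last pose, push and grip.
It fails at once if the jar, the tube rack or the carton is disturbed (distance of any of jar, rack, carton from where it was at the start of the episode above 0.02 m).
It also fails if it takes over 58 s, if anything falls off the work surface, if the arm or the gripper's body presses on something with over 40 N, if the wrist force passes 120 N, or if a joint passes its speed limit or range.

## Working session

There is one attempt and no reset: what is moved stays moved. The work goes in short steps, Python scripts to look and compute and a tool call to move; the robot and the scene stay as the last step left them, time stands still between calls to the robot, and variables do not carry over. Pictures are saved under pics/ and viewed, at most 10 in all, crops included, and the job is handed in when it is done.

Besides the shell and the picture viewer there is one more tool, called after ">>>" as name(argument=value, ...) on one line, values as JSON. jog_arm: Moves the arm, as the interface text tells. Its arguments: {"type":"object","properties":{"offset":{"type":"array","items":{"type":"array","items":{"type":"number"}}},"rotation":{"type":"array","items":{"type":"array","items":{"type":"number"}}},"claw":{"type":"array","items":{"type":"number"}},"grip_force":{"type":"number"}},"required":["offset","rotation","claw"]}

```bash
mkdir -p pics; ls
cat > h.py <<'E'
import numpy as np, cv2
from rig import bot
np.set_printoptions(precision=4, suppress=True)
def cam(name):
    s=bot.state(); f=bot.grab_frame(name)
    if name=="wrist":
        T=np.eye(4);T[:3,:3]=s["eef_rot"];T[:3,3]=s["eef_pos"]
        W=T@np.array(f["tool_from_camera"])
    else:
        R,_=cv2.Rodrigues(np.array(f["rvec"],float));W=np.eye(4);W[:3,:3]=R.T;W[:3,3]=-R.T@np.array(f["tvec"]).ravel()
    f["W"]=W
    return f
def tow(f,p): return f["W"][:3,:3]@np.array(p)+f["W"][:3,3]
def cloud(f):
    K=np.array(f["camera_matrix"]);z=f["z_map"];v,u=np.mgrid[:480,:640]
    P=np.stack([(u-K[0,2])/K[0,0]*z,(v-K[1,2])/K[1,1]*z,z],-1)
    return P@f["W"][:3,:3].T+f["W"][:3,3]
def save(f,n): cv2.imwrite("pics/"+n,cv2.cvtColor(f["image"],cv2.COLOR_RGB2BGR))
E
python3 - <<'E'
from h import *
print(bot.pinch_z, {k:np.round(v,3) for k,v in bot.state().items()})
ims=[]
for c in ["scene","top"]:
    f=cam(c); ims.append(f["image"]); print(c,f["W"])
    np.savez(c+".npz",P=cloud(f),im=f["image"])
    for l in ["window","stage","sheet_grip","slide_grip","jar","rack","carton"]:
        for d in bot.pinpoint(c,l)[:3]: print(l,round(d["score"],2),tow(f,d["xyz"]))
    save(f,c+"0.png")
E
```

```text
pics
0.0187 {'time_s': np.float64(0.0), 'qpos': array([ 1.043,  0.412, -0.013,  1.597,  0.006,  1.134, -0.082]), 'joint_velocities': array([ 0.001, -0.001, -0.001,  0.001,  0.001, -0.   , -0.   ]), 'effort': array([  0.   , -60.063,   0.682, -29.941,   0.014,   0.011,  -0.   ]), 'eef_pos': array([ 0.277, -0.56 ,  0.23 ]), 'eef_rot': array([[ 0.896,  0.444, -0.001],
       [ 0.444, -0.896,  0.001],
       [-0.   , -0.002, -1.   ]]), 'contact_force': array([ 0.349, -0.711, -0.32 ]), 'wrist_torque': array([0.02 , 0.034, 0.017]), 'grasp_force': np.float64(0.0), 'opening': np.float64(0.086)}
scene [[-0.6505  0.5235 -0.5503  1.1229]
 [ 0.7595  0.44   -0.4792  0.57  ]
 [-0.0087 -0.7296 -0.6838  0.8537]
 [ 0.      0.      0.      1.    ]]
window 0.71 [0.5554 0.0472 0.0901]Traceback (most recent call last):
  File "<stdin>", line 8, in <module>
ValueError: it knows: carton, jar, rack, sheet_grip, slide_grip, window
```

Run:
```python
from h import *
for c in ["scene","top"]:
    f=cam(c)
    np.savez(c+".npz",P=cloud(f),im=f["image"],W=f["W"],K=f["camera_matrix"])
    for l in ["window","sheet_grip","slide_grip","jar","rack","carton"]:
        for d in bot.pinpoint(c,l)[:3]:
            p=np.array(f["camera_matrix"])@d["xyz"]; print(c,l,round(d["score"],2),tow(f,d["xyz"]),(p[:2]/p[2]).round())
    save(f,c+"0.png")
```

```text
scene window 0.71 [0.5555 0.0473 0.0908] [317. 252.]
scene sheet_grip 0.92 [ 0.3039 -0.2132  0.0234] [308. 182.]
scene sheet_grip 0.85 [ 0.5299 -0.2625  0.0231] [238. 213.]
scene slide_grip 0.98 [0.4427 0.2893 0.0553] [432. 285.]
scene slide_grip 0.79 [0.4411 0.4388 0.0277] [492. 328.]
scene slide_grip 0.56 [0.2709 0.2977 0.0197] [470. 256.]
scene jar 0.93 [0.7324 0.2471 0.0019] [334. 376.]
scene jar 0.41 [ 0.5287 -0.2622  0.0273] [239. 212.]
scene rack 0.6 [ 0.5297 -0.2605  0.0244] [239. 213.]
scene rack 0.59 [ 0.7323 -0.2931  0.0022] [172. 253.]
scene carton 0.65 [ 0.3751 -0.0273  0.0043] [341. 226.]
top sheet_grip 0.85 [ 0.3091 -0.2112  0.0243] [440. 327.]
top sheet_grip 0.73 [ 0.5285 -0.264   0.0295] [458. 234.]
top slide_grip 0.66 [0.2688 0.2979 0.0198] [225. 349.]
top slide_grip 0.64 [0.4442 0.4344 0.0238] [167. 277.]
top slide_grip 0.62 [0.4424 0.2918 0.0532] [224. 275.]
top jar 0.78 [ 0.7361  0.2503 -0.0035] [244. 158.]
top rack 0.85 [ 0.732  -0.2949 -0.0012] [463. 154.]
```

View pics/scene0.png

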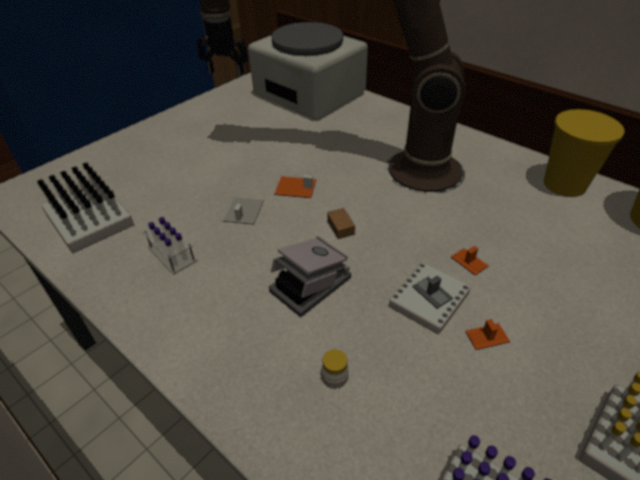

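View pics/top0.png

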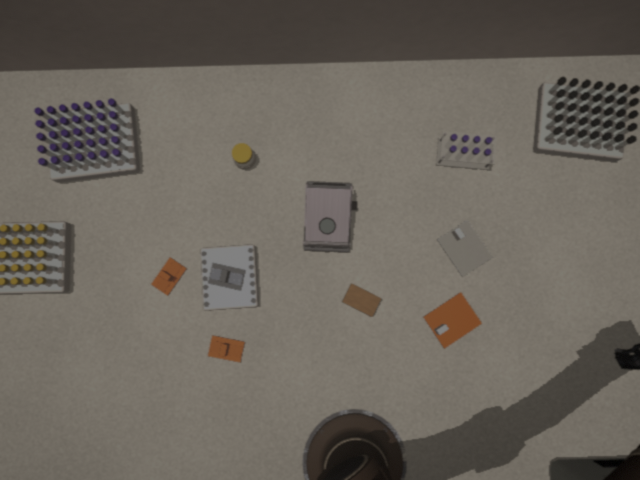

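Run:
```python
from h import *
for c in ["top","scene"]:
    d=np.load(c+".npz");P=d["P"];im=d["im"].astype(int)
    # stage plane: RANSAC-ish region near window
    w=np.array([.555,.047,.09]); 
    m=(abs(P[...,0]-.575)<.085)&(abs(P[...,1]-.047)<.06)&(P[...,2]>.05)&(P[...,2]<.16)
    Q=P[m]; 
    for i in range(8):
        A=np.c_[Q[:,:2],np.ones(len(Q))];k=np.linalg.lstsq(A,Q[:,2],rcond=None)[0];r=Q[:,2]-A@k;Q=Q[abs(r)<max(.003,1.5*abs(r).std() if i<5 else .003)]
    n=np.array([-k[0],-k[1],1]);n/=np.linalg.norm(n)
    print(c,"plane",len(Q),k,"slope",np.degrees(np.arccos(n[2])),"yaw of upslope",np.degrees(np.arctan2(k[1],k[0])),Q.min(0),Q.max(0),"z@win",k@[.5555,.0473,1])
    r=cv2.minAreaRect((Q[:,:2]*1000).astype(np.float32));print(" rect",r)
    for nm,ctr,z0,z1 in [("sheet",(.515,-.275),.003,.012),("sheetgrip",(.53,-.262),.03,.06),("slidegrip",(.4424,.29),.055,.09),("foam",(.4424,.29),.02,.033)]:
        m=(np.hypot(P[...,0]-ctr[0],P[...,1]-ctr[1])<.1)&(P[...,2]>z0)&(P[...,2]<z1);Q=P[m]
        print(nm,len(Q),Q.mean(0),np.median(Q[:,2]),cv2.minAreaRect((Q[:,:2]*1000).astype(np.float32)))
im=cv2.cvtColor(np.load("top.npz")["im"],cv2.COLOR_RGB2BGR)
a=cv2.resize(im[210:350,410:510],(400,560),interpolation=3);b=cv2.resize(im[230:370,145:265],(390,455),interpolation=3);b=cv2.copyMakeBorder(b,0,105,0,0,0)
cv2.imwrite("pics/crop0.png",np.hstack([b,a]))
```

```text
top plane 1574 [ 0.3659 -0.0243 -0.1098] slope 20.137788975576132 yaw of upslope -3.8008926636381863 [ 0.5056 -0.0052  0.0732] [0.6336 0.1006 0.1215] z@win 0.0923092908573306
 rect ((568.9580688476562, 47.14077377319336), (99.86459350585938, 123.8237533569336), 86.04273223876953)
sheet 1514 [ 0.5005 -0.283   0.0058] 0.005430123410383736 ((514.1304321289062, -276.8403015136719), (194.32672119140625, 196.04432678222656), 84.85289001464844)
sheetgrip 77 [ 0.5283 -0.2638  0.0433] 0.04396912715054335 ((528.12158203125, -264.08172607421875), (25.65130043029785, 15.586726188659668), 33.22050857543945)
slidegrip 89 [0.4407 0.289  0.0728] 0.07399912576024259 ((440.7026062011719, 289.7228698730469), (14.711356163024902, 27.789077758789062), 74.90828704833984)
foam 2573 [0.4393 0.2841 0.0285] 0.02871882386727509 ((439.96490478515625, 286.2401123046875), (150.04991149902344, 131.24673461914062), 2.74747371673584)
scene plane 452 [ 0.0858 -0.0944  0.0449] slope 7.268165953302019 yaw of upslope -47.746217333548245 [ 0.5071 -0.0065  0.0774] [0.6486 0.1039 0.1009] z@win 0.08811029371104896
 rect ((575.373779296875, 50.659183502197266), (105.48527526855469, 139.86143493652344), 85.98564147949219)
sheet 950 [ 0.5035 -0.2765  0.0062] 0.0061896803208800755 ((511.27520751953125, -273.340576171875), (196.5847930908203, 190.85006713867188), 64.6144027709961)
sheetgrip 70 [ 0.5307 -0.2602  0.0425] 0.04529146267938439 ((528.64404296875, -262.4648742675781), (27.784820556640625, 14.963272094726562), 26.356792449951172)
slidegrip 143 [0.4453 0.2935 0.0703] 0.07247715528244303 ((442.7915344238281, 292.6160888671875), (15.079511642456055, 29.68052101135254), 77.15864562988281)
foam 2093 [0.4532 0.2927 0.0302] 0.030697034027428516 ((441.4322509765625, 287.7376708984375), (152.9275665283203, 131.69979858398438), 2.240659713745117)
```

View pics/crop0.png

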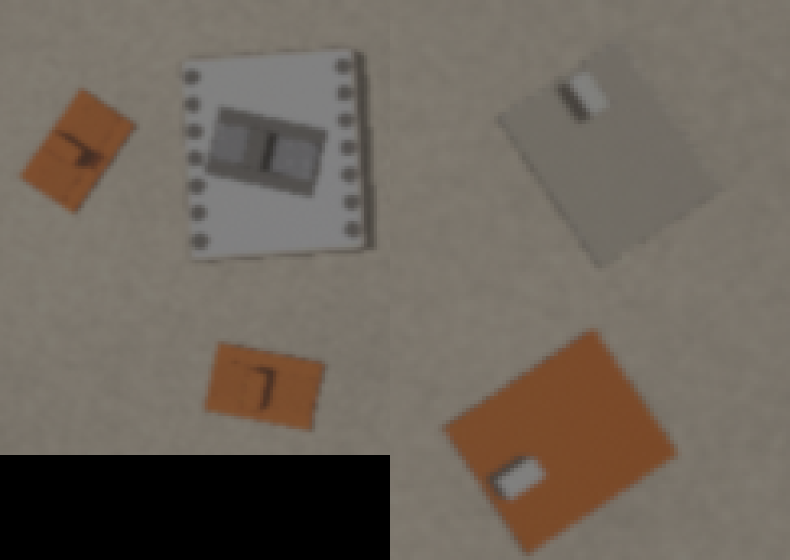

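```bash
cat >> h.py <<'E'
from scipy.spatial.transform import Rotation as Ro
from scipy.linalg import expm, logm
def Rt(yaw,slope=0):
    # tool frame: z = -normal of a surface with up-slope yaw (deg) and slope (deg); tool x along up-slope
    a,s=np.radians([yaw,slope]); x=np.array([np.cos(a)*np.cos(s),np.sin(a)*np.cos(s),np.sin(s)])
    n=np.array([-np.cos(a)*np.sin(s),-np.sin(a)*np.sin(s),np.cos(s)]); return np.c_[x,np.cross(-n,x),-n]
def plan(p,R,N,start=None):
    T0=np.eye(4)
    if start is None: s=bot.state();T0[:3,:3]=s["eef_rot"];T0[:3,3]=s["eef_pos"]
    else: T0[:3,3],T0[:3,:3]=start
    U,_,V=np.linalg.svd(T0[:3,:3]);T0[:3,:3]=U@V
    T1=np.eye(4);T1[:3,:3]=R;T1[:3,3]=p
    S=expm(np.real(logm(np.linalg.inv(T0)@T1))/N)
    print(N,"rows offset",(S[:3,3]*1000).round(1),"rot",Ro.from_matrix(S[:3,:3]).as_rotvec().round(4))
E
python3 - <<'E'
from h import *
print(bot.state()["time_s"],bot.grab_frame("wrist")["tool_from_camera"])
plan([.50,.04,.30],Rt(-4),20)
plan([.50,-.28,.25],Rt(33),12)
E
```

```text
0.8 [[-0.0002 -0.9652 -0.2614  0.0668]
 [ 1.     -0.0004  0.0004  0.0008]
 [-0.0005 -0.2614  0.9652 -0.1428]
 [ 0.      0.      0.      1.    ]]
20 rows offset [ 17.3 -27.4  -3.4] rot [ 0.     -0.      0.0265]
12 rows offset [ 27.6 -11.2  -1.6] rot [ 0.     -0.     -0.0097]
```

Run:
```python
from h import *
plan([.60,.045,.28],Rt(-4),20)
```

```text
20 rows offset [ 22.3 -26.6  -2.4] rot [ 0.     -0.      0.0265]
```

>>> jog_arm(offset=[[22.3,-26.6,-2.4],[22.3,-26.6,-2.4],[22.3,-26.6,-2.4],[22.3,-26.6,-2.4],[22.3,-26.6,-2.4],[22.3,-26.6,-2.4],[22.3,-26.6,-2.4],[22.3,-26.6,-2.4],[22.3,-26.6,-2.4],[22.3,-26.6,-2.4],[22.3,-26.6,-2.4],[22.3,-26.6,-2.4],[22.3,-26.6,-2.4],[22.3,-26.6,-2.4],[22.3,-26.6,-2.4],[22.3,-26.6,-2.4],[22.3,-26.6,-2.4],[22.3,-26.6,-2.4],[22.3,-26.6,-2.4],[22.3,-26.6,-2.4]], rotation=[[0,0,0.0265],[0,0,0.0265],[0,0,0.0265],[0,0,0.0265],[0,0,0.0265],[0,0,0.0265],[0,0,0.0265],[0,0,0.0265],[0,0,0.0265],[0,0,0.0265],[0,0,0.0265],[0,0,0.0265],[0,0,0.0265],[0,0,0.0265],[0,0,0.0265],[0,0,0.0265],[0,0,0.0265],[0,0,0.0265],[0,0,0.0265],[0,0,0.0265]], claw=[85,85,85,85,85,85,85,85,85,85,85,85,85,85,85,85,85,85,85,85])

```text
time_s: 2.85
eef_pos: [0.6008, 0.0466, 0.2795]
eef_rot: [[0.997, -0.071, 0.0], [-0.071, -0.997, -0.0], [0.0, 0.0, -1.0]]
contact_force: [0.5, 0.1, -0.3]
opening: 0.0851
grasp_force: 0.0
```

Run:
```python
from h import *
s=bot.state();print(s["time_s"],s["eef_pos"],s["eef_rot"],s["qpos"],abs(s["joint_velocities"]).max())
f=cam("wrist");save(f,"w1.png");P=cloud(f);np.savez("w1.npz",P=P,im=f["image"],W=f["W"],K=f["camera_matrix"])
for l in ["window","slide_grip","carton"]:
    for d in bot.pinpoint("wrist",l)[:2]: print(l,d["score"],tow(f,d["xyz"]))
m=(abs(P[...,0]-.575)<.09)&(abs(P[...,1]-.047)<.065)&(P[...,2]>.05)&(P[...,2]<.16)
Q=P[m]
for i in range(10):
    c=Q.mean(0);n=np.linalg.svd(Q[::3]-c,full_matrices=False)[2][2];n*=np.sign(n[2]);r=(Q-c)@n;Q=Q[abs(r)<max(.002,2*r.std())]
x=np.array([0,0,1])-n*n[2];x/=np.linalg.norm(x)
print("n",n,"slope",np.degrees(np.arccos(n[2])),"yaw",np.degrees(np.arctan2(x[1],x[0])),len(Q),r.std(),"zwin",c[2]-((.5555-c[0])*n[0]+(.0473-c[1])*n[1])/n[2])
```

```text
2.85 [0.6008 0.0466 0.2795] [[ 0.9975 -0.0713  0.0003]
 [-0.0713 -0.9975 -0.0001]
 [ 0.0003  0.0001 -1.    ]] [ 0.1043  0.3626 -0.3521  1.5708  0.1303  1.2312 -1.9124] 0.7121297715348592
window 0.59 [0.5493 0.0474 0.0835]
slide_grip 0.96 [0.4446 0.2889 0.0571]
slide_grip 0.92 [0.4481 0.4347 0.0284]
carton 0.85 [ 0.3779 -0.0261 -0.0012]
n [-0.3586  0.0242  0.9332] slope 21.06568949426957 yaw -3.867170146046706 11909 0.0006431051019720198 zwin 0.0924182616654374
```

View pics/w1.png

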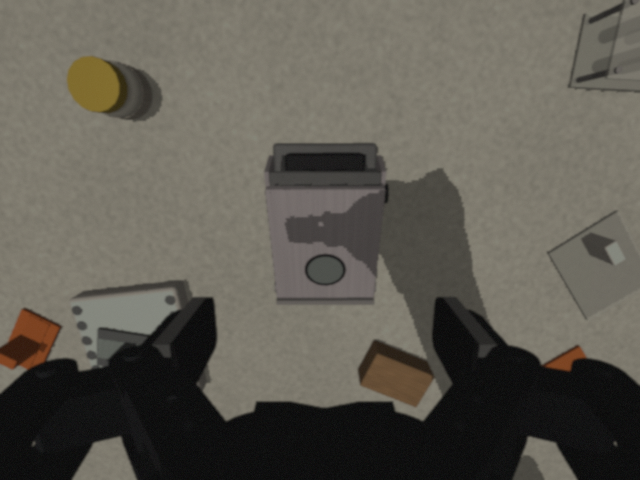

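```bash
cat >> h.py <<'E'
def pixplane(f,uv,c,n):
    K=np.array(f["K"] if "K" in f else f["camera_matrix"]);uv=np.atleast_2d(uv)
    d=np.c_[uv,np.ones(len(uv))]@np.linalg.inv(K).T@f["W"][:3,:3].T;o=f["W"][:3,3]
    return o+d*(((c-o)@n)/(d@n))[:,None]
E
python3 - <<'E'
from h import *
d=np.load("w1.npz");P=d["P"];im=d["im"]
n=np.array([-.3586,.0242,.9332]);n/=np.linalg.norm(n);c=np.array([.5555,.0473,.0924])
x=np.array([0,0,1])-n*n[2];x/=np.linalg.norm(x);y=np.cross(n,x)
hsv=cv2.cvtColor(im,cv2.COLOR_RGB2GRAY)
roi=hsv[245:296,295:356];print(roi[25,::4],roi[::4,30])
# rectify plane: 0.25mm/px, 
K=d["K"];W=d["W"];Wi=np.linalg.inv(W)
u=np.arange(-70,110,.25)/1000;v=np.arange(-70,70,.25)/1000
g=c+u[:,None,None]*x+v[None,:,None]*y;gc=g@Wi[:3,:3].T+Wi[:3,3];pp=gc@K.T;pp=(pp[...,:2]/pp[...,2:]).astype(np.float32)
r=cv2.remap(im,pp[...,0],pp[...,1],cv2.INTER_CUBIC)
cv2.imwrite("pics/rect.png",cv2.cvtColor(r[::-1,::-1],cv2.COLOR_RGB2BGR))
G=cv2.cvtColor(r,cv2.COLOR_RGB2GRAY)
cir=cv2.HoughCircles(cv2.GaussianBlur(G,(9,9),2),cv2.HOUGH_GRADIENT,1,100,param1=60,param2=15,minRadius=65,maxRadius=100)
if cir is not None:
    for q in cir[0][:3]: print("circle: x,y mm",q[1]*.25-70,q[0]*.25-70,"r",q[2]*.25)
E
```

```text
[108 107 101  54  81  79  79  81  80  80  79  79  44 103 110 108] [ 97 108  85  69  80  78  80  79  80  79  74 107 106]
circle: x,y mm -5.875 1.625 r 19.45
```

View pics/rect.png

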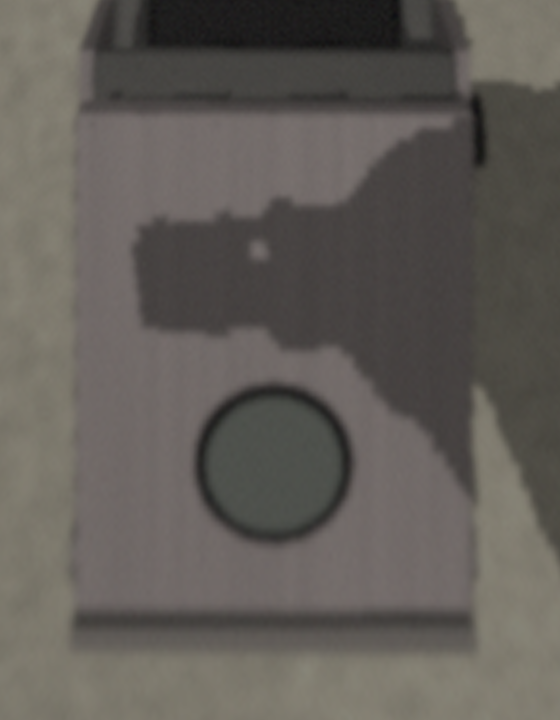

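Run:
```python
from h import *
plan([.54,-.255,.20],Rt(33),12)
```

```text
12 rows offset [-10.7  23.7   6.6] rot [-0.      0.0001 -0.0537]
```

>>> jog_arm(offset=[[-10.7,23.7,6.6],[-10.7,23.7,6.6],[-10.7,23.7,6.6],[-10.7,23.7,6.6],[-10.7,23.7,6.6],[-10.7,23.7,6.6],[-10.7,23.7,6.6],[-10.7,23.7,6.6],[-10.7,23.7,6.6],[-10.7,23.7,6.6],[-10.7,23.7,6.6],[-10.7,23.7,6.6],[0,0,0]], rotation=[[0,0,-0.0537],[0,0,-0.0537],[0,0,-0.0537],[0,0,-0.0537],[0,0,-0.0537],[0,0,-0.0537],[0,0,-0.0537],[0,0,-0.0537],[0,0,-0.0537],[0,0,-0.0537],[0,0,-0.0537],[0,0,-0.0537],[0,0,0]], claw=[85,85,85,85,85,85,85,85,85,85,85,85,60])

```text
time_s: 4.35
eef_pos: [0.5367, -0.261, 0.199]
eef_rot: [[0.843, 0.538, -0.002], [0.538, -0.843, -0.002], [-0.003, 0.0, -1.0]]
contact_force: [-0.2, -0.3, -1.6]
opening: 0.0728
grasp_force: 0.0
```

```bash
cat > sh.py <<'E'
from h import *
def rectin(P,ctr,rad,z0,z1):
    m=(np.hypot(P[...,0]-ctr[0],P[...,1]-ctr[1])<rad)&(P[...,2]>z0)&(P[...,2]<z1);Q=P[m]
    if len(Q)<5: return None
    (cx,cy),(a,b),an=cv2.minAreaRect((Q[:,:2]*1000).astype(np.float32))
    if a<b: a,b,an=b,a,an+90
    return len(Q),np.array([cx,cy]).round(1),round(a,1),round(b,1),"long-axis deg",round((an+90)%180-90,1),"z",np.median(Q[:,2]).round(4)
E
python3 - <<'E'
from sh import *
s=bot.state();print(s["time_s"],s["eef_pos"],s["qpos"])
f=cam("wrist");save(f,"w2.png");P=cloud(f)
for d in bot.pinpoint("wrist","sheet_grip")[:2]: print(d["score"],tow(f,d["xyz"]))
m=(np.hypot(P[...,0]-.5,P[...,1]+.28)<.12)&(P[...,2]>-.02)
print(np.histogram(P[m][:,2],bins=np.arange(-.006,.056,.003)))
print(rectin(P,(.528,-.263),.04,.038,.055))
print(rectin(P,(.497,-.284),.08,.0035,.0095))
E
```

```text
4.35 [ 0.5367 -0.261   0.199 ] [ 0.622   0.4173 -0.3378  1.687   0.1572  1.0653 -0.7677]
0.7 [ 0.5285 -0.2679  0.0271]
(array([    2, 15288, 18691,  4473,  5029,     2,    14,    10,     7,
          13,     6,    11,    14,     7,    11,    15,    61,   449,
           1,     0]), array([-0.006, -0.003,  0.   ,  0.003,  0.006,  0.009,  0.012,  0.015,
        0.018,  0.021,  0.024,  0.027,  0.03 ,  0.033,  0.036,  0.039,
        0.042,  0.045,  0.048,  0.051,  0.054]))
(526, array([ 531.1, -264.8]), 26.3, 13.6, 'long-axis deg', 32.4, 'z', np.float64(0.046))
(9321, array([ 498.8, -284.8]), 110.5, 90.1, 'long-axis deg', 31.6, 'z', np.float64(0.0061))
```

View pics/w2.png

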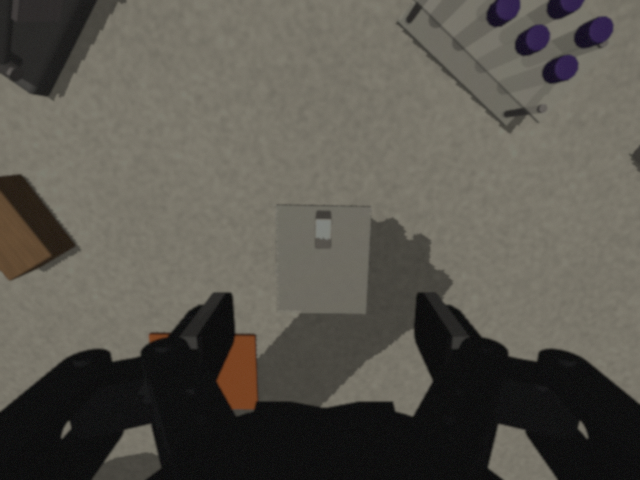

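Run:
```python
from h import *
s=bot.state();print(s["eef_pos"],np.degrees(np.arctan2(s["eef_rot"][1][0],s["eef_rot"][0][0])))
plan([.5311,-.2648,.07],Rt(32),6)
plan([.5311,-.2648,.07],Rt(32),6,start=([.54,-.255,.2],Rt(33)))
```

```text
[ 0.5381 -0.2564  0.1999] 32.709121185604275
6 rows offset [-1.7  0.6 21.7] rot [-0.0001  0.0001  0.0021]
6 rows offset [-2.1  0.6 21.7] rot [0.     0.     0.0029]
```

>>> jog_arm(offset=[[-2.1,0.6,21.7],[-2.1,0.6,21.7],[-2.1,0.6,21.7],[-2.1,0.6,21.7],[-2.1,0.6,21.7],[-2.1,0.6,21.7],[0,0,0],[0,0,0],[0,0,0]], rotation=[[0,0,0.003],[0,0,0.003],[0,0,0.003],[0,0,0.003],[0,0,0.003],[0,0,0.003],[0,0,0],[0,0,0],[0,0,0]], claw=[50,50,50,50,50,50,50,50,50])

```text
time_s: 5.35
eef_pos: [0.5317, -0.2648, 0.0715]
eef_rot: [[0.849, 0.528, 0.002], [0.528, -0.849, -0.001], [0.001, 0.002, -1.0]]
contact_force: [-0.1, 0.9, -0.7]
opening: 0.0502
grasp_force: 0.0
```

Run:
```python
from h import *
s=bot.state();print(s["time_s"],s["eef_pos"],np.degrees(np.arctan2(s["eef_rot"][1][0],s["eef_rot"][0][0])),s["opening"])
plan([.5311,-.2648,.011],Rt(32),4)
```

```text
5.35 [ 0.5317 -0.2648  0.0715] 31.894653388572287 0.05021694622426989
4 rows offset [-0.1 -0.1 15.1] rot [ 0.0004 -0.0003 -0.0005]
```

>>> jog_arm(offset=[[0,0,15],[0,0,15],[0,0,15],[0,0,15],[0,0,0],[0,0,0],[0,0,0],[0,0,0],[0,0,0],[0,0,0],[0,0,0],[0,0,0]], rotation=[[0,0,0],[0,0,0],[0,0,0],[0,0,0],[0,0,0],[0,0,0],[0,0,0],[0,0,0],[0,0,0],[0,0,0],[0,0,0],[0,0,0]], claw=[50,50,50,50,50,50,5,5,5,5,5,5], grip_force=50)

```text
time_s: 6.55
eef_pos: [0.5313, -0.2652, 0.0107]
eef_rot: [[0.849, 0.528, 0.001], [0.528, -0.849, -0.001], [0.001, 0.001, -1.0]]
contact_force: [-0.5, 0.3, 5.7]
opening: 0.0133
grasp_force: 49.9
```

```bash
cat >> h.py <<'E'
n=np.array([-.3586,.0242,.9332]);n/=np.linalg.norm(n);c=np.array([.5555,.0473,.0924])
wx=np.array([0,0,1])-n*n[2];wx/=np.linalg.norm(wx);wy=np.cross(n,wx)
WIN=c-.0059*wx+.0014*wy
WR=np.c_[wx,-wy,-n]
def inwin(p): return np.array([wx,wy,n])@(np.array(p)-WIN)*1000
def fromwin(x,y,z): return WIN+np.array([x,y,z])/1000@np.array([wx,wy,n])
E
python3 - <<'E'
from h import *
print(WIN,fromwin(58,0,60),fromwin(58,0,10.7))
plan([.5313,-.2652,.22],Rt(32),7)
plan(fromwin(58,0,60.7),WR,14,start=([.5313,-.2652,.22],Rt(32)))
E
```

```text
[0.5501 0.0491 0.0903] [0.5826 0.0469 0.1671] [0.6003 0.0457 0.1211]
7 rows offset [  0.    0.  -29.9] rot [ 0.0002 -0.0001 -0.0003]
14 rows offset [  8.9 -21.    4.9] rot [-0.0082  0.0254  0.0442]
```

>>> jog_arm(offset=[[0,0,-15],[0,0,-30],[0,0,-33],[0,0,-33],[0,0,-33],[0,0,-33],[0,0,-32]], rotation=[[0,0,0],[0,0,0],[0,0,0],[0,0,0],[0,0,0],[0,0,0],[0,0,0]], claw=[5,5,5,5,5,5,5])

```text
time_s: 7.25
eef_pos: [0.5303, -0.2649, 0.2212]
eef_rot: [[0.849, 0.528, 0.0], [0.528, -0.849, -0.0], [0.0, 0.0, -1.0]]
contact_force: [0.3, -1.3, -0.6]
opening: 0.0134
grasp_force: 49.1
```

>>> jog_arm(offset=[[8.9,-21,4.9],[8.9,-21,4.9],[8.9,-21,4.9],[8.9,-21,4.9],[8.9,-21,4.9],[8.9,-21,4.9],[8.9,-21,4.9],[8.9,-21,4.9],[8.9,-21,4.9],[8.9,-21,4.9],[8.9,-21,4.9],[8.9,-21,4.9],[8.9,-21,4.9],[8.9,-21,4.9],[0,0,0],[0,0,0],[0,0,0],[0,0,0]], rotation=[[-0.0082,0.0254,0.0442],[-0.0082,0.0254,0.0442],[-0.0082,0.0254,0.0442],[-0.0082,0.0254,0.0442],[-0.0082,0.0254,0.0442],[-0.0082,0.0254,0.0442],[-0.0082,0.0254,0.0442],[-0.0082,0.0254,0.0442],[-0.0082,0.0254,0.0442],[-0.0082,0.0254,0.0442],[-0.0082,0.0254,0.0442],[-0.0082,0.0254,0.0442],[-0.0082,0.0254,0.0442],[-0.0082,0.0254,0.0442],[0,0,0],[0,0,0],[0,0,0],[0,0,0]], claw=[5,5,5,5,5,5,5,5,5,5,5,5,5,5,5,5,5,5])

```text
time_s: 9.05
eef_pos: [0.5821, 0.0455, 0.1674]
eef_rot: [[0.931, -0.071, 0.358], [-0.066, -0.997, -0.026], [0.359, 0.0, -0.933]]
contact_force: [0.6, -0.1, -0.6]
opening: 0.0137
grasp_force: 49.1
```

```bash
cat >> h.py <<'E'
def rep():
    s=bot.state();R=np.array(s["eef_rot"]);D=WR.T@R
    print(s["time_s"],"tcp in win mm",inwin(s["eef_pos"]),"rot err deg",np.degrees(Ro.from_matrix(D).as_rotvec()),"F win",np.array([wx,wy,n])@s["contact_force"],"grip",s["grasp_force"],s["opening"],"q",s["qpos"],"vmax",abs(s["joint_velocities"]).max())
    return s
E
python3 - <<'E'
from sh import *
s=rep(); f=cam("wrist");save(f,"w3.png");P=cloud(f)
# sheet plane in tool frame: points in front
T=(P-np.array(s["eef_pos"]))@np.array(s["eef_rot"])*1000
m=(abs(T[...,0])<150)&(abs(T[...,1])<60)&(T[...,2]>-30)&(T[...,2]<30)
for lo in range(-30,30,5): print(lo,(m&(T[...,2]>=lo)&(T[...,2]<lo+5)).sum(),end="; ")
g=m&(T[...,2]>-2)&(T[...,2]<15);Q=T[g];print(Q.min(0),Q.max(0),Q.mean(0))
plan(fromwin(58,0,16),WR,4)
E
```

```text
9.05 tcp in win mm [57.6776 -1.4325 60.3759] rot err deg [-0.0943 -0.0051  0.2104] F win [ 0.3517 -0.065  -0.7259] grip 49.07121956348419 0.013663441437102438 q [ 0.0097  0.2537 -0.2711  2.0675  0.3745  0.5059 -2.1827] vmax 0.006279208900478911
-30 691; -25 625; -20 581; -15 523; -10 419; -5 166; 0 6465; 5 4319; 10 18; 15 0; 20 0; 25 0; [-54.6044 -44.5087  -1.9117] [17.8658 46.038  11.1773] [-0.661   0.4564  4.9115]
4 rows offset [ 0.1 -0.4 11.1] rot [ 0.0004 -0.     -0.0009]
```

View pics/w3.png

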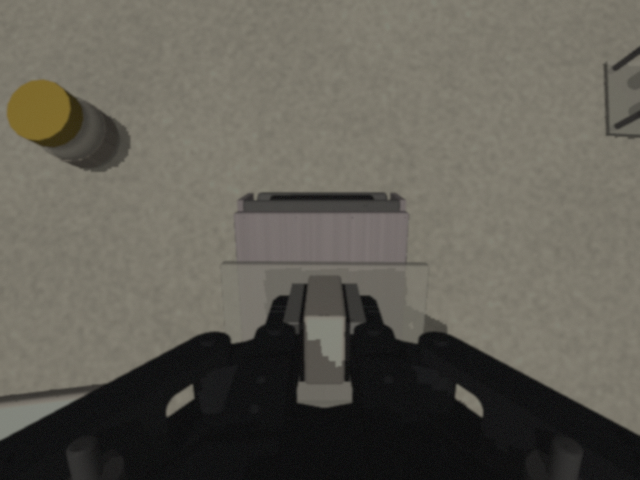

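Run:
```python
from sh import *
s=bot.state(); f=cam("wrist");P=cloud(f)
T=(P-np.array(s["eef_pos"]))@np.array(s["eef_rot"])*1000
def fit(m):
    Q=T[m]
    for i in range(6):
        A=np.c_[Q[:,:2],np.ones(len(Q))];k=np.linalg.lstsq(A,Q[:,2],rcond=None)[0];r=Q[:,2]-A@k;Q=Q[abs(r)<max(.8,2*r.std())]
    print(len(Q),"tilt deg x,y",np.degrees(k[:2]),"z0",k[2],"rms",r.std(),Q.min(0)[:2],Q.max(0)[:2])
fit((abs(T[...,0])<60)&(abs(T[...,1])<60)&(T[...,2]>-2)&(T[...,2]<15))
fit((abs(T[...,0])<60)&(abs(T[...,1])<50)&(T[...,2]>50)&(T[...,2]<72))
```

```text
8898 tilt deg x,y [-0.015   0.0103] z0 4.799434947142212 rms 0.4582845004195179 [-54.5735 -44.387 ] [17.7267 45.6176]
7241 tilt deg x,y [-0.0695  0.0644] z0 60.111105493054424 rms 0.49050076580182855 [  0.2227 -49.9831] [29.5375 48.7672]
```

>>> jog_arm(offset=[[0.3,-1.3,12],[0,0,12],[0,0,12],[0,0,8],[0,0,3],[0,0,1],[0,0,1],[0,0,1],[0,0,0],[0,0,0]], rotation=[[0,0,0],[0,0,0],[0,0,0],[0,0,0],[0,0,0],[0,0,0],[0,0,0],[0,0,0],[0,0,0],[0,0,0]], claw=[5,5,5,5,5,5,5,5,5,5])

```text
time_s: 10.15
eef_pos: [0.6005, 0.047, 0.121]
eef_rot: [[0.931, -0.07, 0.359], [-0.065, -0.998, -0.025], [0.36, -0.0, -0.933]]
contact_force: [-2.1, 0.0, 1.5]
opening: 0.0132
grasp_force: 49.6
```

Run:
```python
from h import *
rep()
```

```text
10.15 tcp in win mm [58.1166  1.363  10.5321] rot err deg [-0.0261  0.0336  0.1236] F win [-1.4141 -0.1223  2.187 ] grip 49.64381217956543 0.01321091399379852 q [-0.0382  0.3481 -0.2166  2.0712  0.4602  0.413  -2.2635] vmax 0.0016845581378340001
```

>>> jog_arm(offset=[[0,0,0.5],[0,0,0],[0,0,0],[0,0,0],[0,0,0],[0,0,0],[0,0,-5],[0,0,-15],[0,0,-25],[0,0,-30],[0,0,-30],[0,0,-30],[0,0,0],[0,0,0],[0,0,0]], rotation=[[0,0,0],[0,0,0],[0,0,0],[0,0,0],[0,0,0],[0,0,0],[0,0,0],[0,0,0],[0,0,0],[0,0,0],[0,0,0],[0,0,0],[0,0,0],[0,0,0],[0,0,0]], claw=[5,40,40,40,40,40,40,40,40,40,40,60,60,60,60])

```text
time_s: 11.65
eef_pos: [0.5518, 0.05, 0.2457]
eef_rot: [[0.931, -0.07, 0.358], [-0.065, -0.998, -0.025], [0.359, 0.0, -0.933]]
contact_force: [0.1, -0.2, 0.2]
opening: 0.0599
grasp_force: 0.0
```

Run:
```python
from sh import *
s=rep(); f=cam("wrist");P=cloud(f);save(f,"w4.png")
T=(P-WIN)@np.array([wx,wy,n]).T*1000
def fit(m):
    Q=T[m]
    for i in range(6):
        A=np.c_[Q[:,:2],np.ones(len(Q))];k=np.linalg.lstsq(A,Q[:,2],rcond=None)[0];r=Q[:,2]-A@k;Q=Q[abs(r)<max(.8,2*r.std())]
    print(len(Q),"tilt deg x,y",np.degrees(k[:2]),"z0",k[2],r.std(),Q.min(0)[:2],Q.max(0)[:2],cv2.minAreaRect(Q[:,:2].astype(np.float32)))
box=(T[...,0]>-60)&(T[...,0]<100)&(abs(T[...,1])<60)
fit(box&(T[...,2]>3.5)&(T[...,2]<9))
fit(box&(T[...,2]>-3)&(T[...,2]<2.5))
fit(box&(T[...,2]>43)&(T[...,2]<50))
d=bot.pinpoint("wrist","sheet_grip")[:1]
for e in d: print(e["score"],inwin(tow(f,e["xyz"])))
```

```text
11.65 tcp in win mm [ 57.4227   1.054  144.4382] rot err deg [-0.0529 -0.0332  0.13  ] F win [ 0.1465 -0.1681  0.135 ] grip 0.0 0.05993174744782305 q [ 0.0602  0.1057 -0.331   2.0334  0.245   0.6735 -2.0699] vmax 0.020973901491380783
11627 tilt deg x,y [ 0.2708 -0.0798] z0 5.952009019039074 0.516673192870049 [-42.2948 -49.4803] [74.2606 49.3454] ((15.979400634765625, -0.1639404296875), (98.8274154663086, 116.5308609008789), 89.90238952636719)
2850 tilt deg x,y [ 0.1777 -0.0205] z0 -0.015498134188297848 0.53106016340806 [-37.0865 -50.4331] [87.4103 49.4987] ((25.141117095947266, -0.4674491882324219), (99.78174591064453, 124.5026626586914), 89.91217041015625)
638 tilt deg x,y [0.2361 0.1669] z0 45.85393710873493 0.5531702700320346 [44.3114 -6.3588] [70.2346  7.5658] ((57.282012939453125, 0.5424022674560547), (13.868741035461426, 25.93044090270996), 89.5522232055664)
0.85 [55.685  -0.4182 27.3381]
```

View pics/w4.png

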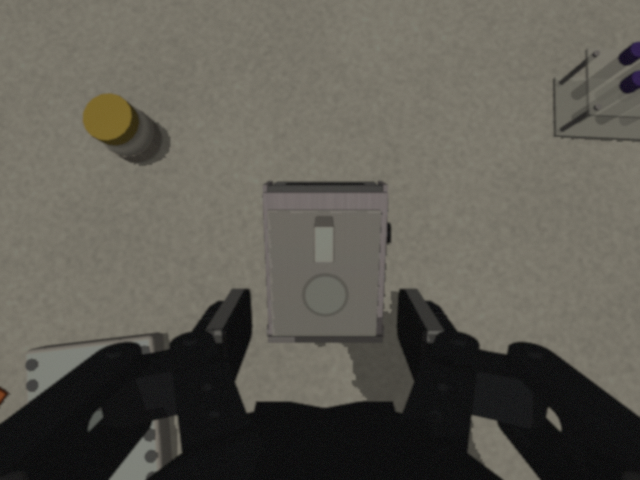

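Run:
```python
from h import *
A=([.46,.25,.26],Rt(82))
plan(*A,14)
plan([.41,.298,.22],Rt(166),12,start=A)
```

```text
14 rows offset [  3.7 -16.8  -1.2] rot [ 0.0196 -0.021  -0.1059]
12 rows offset [ 6.1 -1.7  3.3] rot [ 0.      0.     -0.1222]
```

>>> jog_arm(offset=[[3.7,-16.8,-1.2],[3.7,-16.8,-1.2],[3.7,-16.8,-1.2],[3.7,-16.8,-1.2],[3.7,-16.8,-1.2],[3.7,-16.8,-1.2],[3.7,-16.8,-1.2],[3.7,-16.8,-1.2],[3.7,-16.8,-1.2],[3.7,-16.8,-1.2],[3.7,-16.8,-1.2],[3.7,-16.8,-1.2],[3.7,-16.8,-1.2],[3.7,-16.8,-1.2]], rotation=[[0.0196,-0.021,-0.1059],[0.0196,-0.021,-0.1059],[0.0196,-0.021,-0.1059],[0.0196,-0.021,-0.1059],[0.0196,-0.021,-0.1059],[0.0196,-0.021,-0.1059],[0.0196,-0.021,-0.1059],[0.0196,-0.021,-0.1059],[0.0196,-0.021,-0.1059],[0.0196,-0.021,-0.1059],[0.0196,-0.021,-0.1059],[0.0196,-0.021,-0.1059],[0.0196,-0.021,-0.1059],[0.0196,-0.021,-0.1059]], claw=[60,60,60,60,60,60,60,60,60,60,60,60,60,60])

```text
time_s: 13.15
eef_pos: [0.4597, 0.2505, 0.2601]
eef_rot: [[0.135, 0.991, -0.001], [0.991, -0.135, -0.001], [-0.001, -0.001, -1.0]]
contact_force: [0.0, -0.8, 0.4]
opening: 0.0601
grasp_force: 0.0
```

>>> jog_arm(offset=[[6.1,-1.7,3.3],[6.1,-1.7,3.3],[6.1,-1.7,3.3],[6.1,-1.7,3.3],[6.1,-1.7,3.3],[6.1,-1.7,3.3],[6.1,-1.7,3.3],[6.1,-1.7,3.3],[6.1,-1.7,3.3],[6.1,-1.7,3.3],[6.1,-1.7,3.3],[6.1,-1.7,3.3],[0,0,0],[0,0,0],[0,0,0],[0,0,0]], rotation=[[0,0,-0.1222],[0,0,-0.1222],[0,0,-0.1222],[0,0,-0.1222],[0,0,-0.1222],[0,0,-0.1222],[0,0,-0.1222],[0,0,-0.1222],[0,0,-0.1222],[0,0,-0.1222],[0,0,-0.1222],[0,0,-0.1222],[0,0,0],[0,0,0],[0,0,0],[0,0,0]], claw=[60,60,60,60,60,60,60,60,60,60,60,60,60,60,60,60])

```text
time_s: 14.75
eef_pos: [0.4109, 0.2983, 0.2215]
eef_rot: [[-0.97, 0.244, 0.002], [0.244, 0.97, 0.0], [-0.002, 0.001, -1.0]]
contact_force: [-0.7, 0.2, 0.4]
opening: 0.0599
grasp_force: 0.0
```

Run:
```python
from sh import *
s=rep();print(s["eef_pos"],s["eef_rot"])
f=cam("wrist");P=cloud(f);save(f,"w5.png")
m=(np.hypot(P[...,0]-.442,P[...,1]-.291)<.06)
print(np.histogram(P[m][:,2],bins=np.arange(.02,.09,.003)))
print(rectin(P,(.442,.291),.03,.065,.085))
print(rectin(P,(.442,.291),.06,.0335,.041))
for d in bot.pinpoint("wrist","slide_grip")[:2]: print(d["score"],tow(f,d["xyz"]))
```

```text
14.75 tcp in win mm [-98.1334 239.2801 178.4054] rot err deg [  30.9004   -2.7238 -167.0644] F win [-0.5176  0.1659  0.6438] grip 0.0 0.05993163842267521 q [ 0.0636  0.3781 -0.986   1.8438  0.3528  1.1063  0.2734] vmax 0.008444134058974593
[0.4109 0.2983 0.2215] [[-0.9698  0.2437  0.0019]
 [ 0.2437  0.9698  0.0004]
 [-0.0018  0.0009 -1.    ]]
(array([   0,    0,  246, 7137,  193, 3453,  124,   13,   11,   14,   15,
         16,   13,   17,   10,   17,   19,   14,  477,   65,    0,    0,
          0]), array([0.02 , 0.023, 0.026, 0.029, 0.032, 0.035, 0.038, 0.041, 0.044,
       0.047, 0.05 , 0.053, 0.056, 0.059, 0.062, 0.065, 0.068, 0.071,
       0.074, 0.077, 0.08 , 0.083, 0.086, 0.089]))
(592, array([442.6, 291. ]), 28.4, 13.6, 'long-axis deg', -14.3, 'z', np.float64(0.0761))
(3684, array([442.4, 291.2]), 80.2, 49.7, 'long-axis deg', 76.0, 'z', np.float64(0.0366))
0.93 [0.2743 0.2964 0.0214]
0.83 [0.442  0.2894 0.0553]
```

View pics/w5.png

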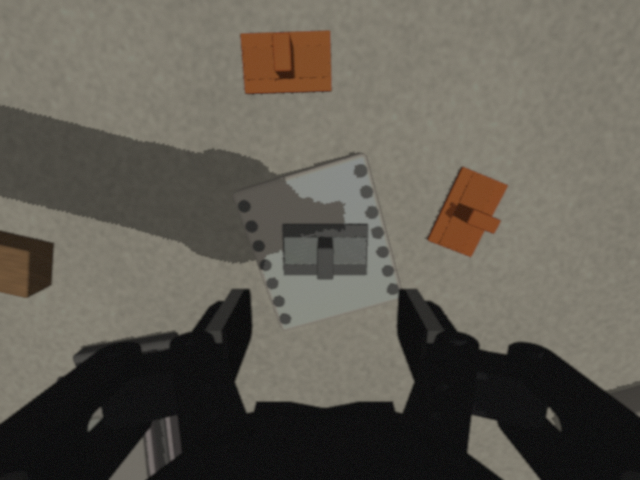

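Run:
```python
from sh import *
plan([.4425,.2911,.10],Rt(165.8),6)
plan([.4425,.2911,.0412],Rt(165.8),4,start=([.4425,.2911,.10],Rt(165.8)))
```

```text
6 rows offset [-5.4  0.1 20.3] rot [0.0001 0.0003 0.0004]
4 rows offset [ 0.   0.  14.7] rot [ 0.  0. -0.]
```

>>> jog_arm(offset=[[-5.4,0.1,20.3],[-5.4,0.1,20.3],[-5.4,0.1,20.3],[-5.4,0.1,20.3],[-5.4,0.1,20.3],[-5.4,0.1,20.3],[0,0,0],[0,0,0],[0,0,0]], rotation=[[0,0.0003,0.0004],[0,0.0003,0.0004],[0,0.0003,0.0004],[0,0.0003,0.0004],[0,0.0003,0.0004],[0,0.0003,0.0004],[0,0,0],[0,0,0],[0,0,0]], claw=[50,50,50,50,50,50,50,50,50])

```text
time_s: 15.75
eef_pos: [0.4424, 0.2918, 0.1008]
eef_rot: [[-0.97, 0.244, 0.001], [0.244, 0.97, 0.002], [-0.001, 0.002, -1.0]]
contact_force: [-1.0, 0.4, 0.6]
opening: 0.0496
grasp_force: 0.0
```

Run:
```python
from sh import *
s=bot.state();print(s["eef_pos"],s["qpos"])
plan([.4425,.2911,.0412],Rt(165.8),4)
```

```text
[0.4424 0.2918 0.1008] [-0.0228  0.5583 -0.8611  1.9188  0.5346  0.908   0.1742]
4 rows offset [-0.1 -0.2 14.9] rot [0.0005 0.0002 0.0004]
```

>>> jog_arm(offset=[[-0.1,-0.2,14.9],[-0.1,-0.2,14.9],[-0.1,-0.2,14.9],[-0.1,-0.2,14.9],[0,0,0],[0,0,0],[0,0,0],[0,0,0],[0,0,0],[0,0,0],[0,0,0],[0,0,0]], rotation=[[0,0,0],[0,0,0],[0,0,0],[0,0,0],[0,0,0],[0,0,0],[0,0,0],[0,0,0],[0,0,0],[0,0,0],[0,0,0],[0,0,0]], claw=[50,50,50,50,50,50,5,5,5,5,5,5], grip_force=60)

```text
time_s: 16.95
eef_pos: [0.4429, 0.2906, 0.0408]
eef_rot: [[-0.97, 0.244, 0.001], [0.244, 0.97, 0.001], [-0.001, 0.002, -1.0]]
contact_force: [-0.1, -0.7, 6.7]
opening: 0.0132
grasp_force: 59.3
```

Run:
```python
from sh import *
s=bot.state();p=np.array(s["eef_pos"]);R=np.array(s["eef_rot"]);print(p,s["opening"],s["grasp_force"])
WR2=np.c_[-wx,wy,-n]
A=([p[0],p[1],.22],Rt(165.8))
B=(fromwin(0,0,70),WR2)
plan(*A,6); plan(*B,14,start=A); print(B)
print("slide in tool",R.T@(np.array([.4425,.2911,.056])-p)*1000)
```

```text
[0.4429 0.2906 0.0408] 0.013169974182886776 59.277963638305664
6 rows offset [ -0.    0.  -29.9] rot [0.0003 0.0002 0.0002]
14 rows offset [ -7.7 -16.    5.9] rot [-0.0024 -0.0262 -0.0127]
(array([0.525 , 0.0508, 0.1556]), array([[-0.9311,  0.0673,  0.3586],
       [ 0.0628,  0.9977, -0.0242],
       [-0.3594,  0.    , -0.9332]]))
slide in tool [  0.4925   0.4433 -15.2304]
```

>>> jog_arm(offset=[[0,0,-15],[0,0,-30],[0,0,-33],[0,0,-34],[0,0,-34],[0,0,-33]], rotation=[[0,0,0],[0,0,0],[0,0,0],[0,0,0],[0,0,0],[0,0,0]], claw=[5,5,5,5,5,5])

```text
time_s: 17.55
eef_pos: [0.4419, 0.29, 0.2213]
eef_rot: [[-0.97, 0.244, 0.0], [0.244, 0.97, 0.001], [0.0, 0.001, -1.0]]
contact_force: [0.8, 0.5, -1.2]
opening: 0.013
grasp_force: 58.5
```

>>> jog_arm(offset=[[-7.7,-16,5.9],[-7.7,-16,5.9],[-7.7,-16,5.9],[-7.7,-16,5.9],[-7.7,-16,5.9],[-7.7,-16,5.9],[-7.7,-16,5.9],[-7.7,-16,5.9],[-7.7,-16,5.9],[-7.7,-16,5.9],[-7.7,-16,5.9],[-7.7,-16,5.9],[-7.7,-16,5.9],[-7.7,-16,5.9],[0,0,0],[0,0,0],[0,0,0],[0,0,0]], rotation=[[-0.0024,-0.0262,-0.0127],[-0.0024,-0.0262,-0.0127],[-0.0024,-0.0262,-0.0127],[-0.0024,-0.0262,-0.0127],[-0.0024,-0.0262,-0.0127],[-0.0024,-0.0262,-0.0127],[-0.0024,-0.0262,-0.0127],[-0.0024,-0.0262,-0.0127],[-0.0024,-0.0262,-0.0127],[-0.0024,-0.0262,-0.0127],[-0.0024,-0.0262,-0.0127],[-0.0024,-0.0262,-0.0127],[-0.0024,-0.0262,-0.0127],[-0.0024,-0.0262,-0.0127],[0,0,0],[0,0,0],[0,0,0],[0,0,0]], claw=[5,5,5,5,5,5,5,5,5,5,5,5,5,5,5,5,5,5])

```text
time_s: 19.35
eef_pos: [0.5241, 0.0517, 0.1553]
eef_rot: [[-0.931, 0.065, 0.359], [0.062, 0.998, -0.022], [-0.36, 0.002, -0.933]]
contact_force: [-0.1, 0.2, -1.6]
opening: 0.0134
grasp_force: 58.6
```

Run:
```python
from sh import *
WR2=np.c_[-wx,wy,-n]
s=rep();R=np.array(s["eef_rot"]);print("rot err",np.degrees(Ro.from_matrix(WR2.T@R).as_rotvec()))
f=cam("wrist");P=cloud(f);save(f,"w6.png")
T=(P-np.array(s["eef_pos"]))@R*1000
def fit(m,nm):
    Q=T[m]
    for i in range(6):
        A=np.c_[Q[:,:2],np.ones(len(Q))];k=np.linalg.lstsq(A,Q[:,2],rcond=None)[0];r=Q[:,2]-A@k;Q=Q[abs(r)<max(.8,2*r.std())]
    print(nm,len(Q),"tilt deg x,y",np.degrees(k[:2]),"z0",k[2],r.std(),Q.min(0)[:2],Q.max(0)[:2])
b=(abs(T[...,0])<60)&(abs(T[...,1])<55)
for l in range(-30,90,5): print(l,(b&(T[...,2]>=l)&(T[...,2]<l+5)).sum(),end="; ")
fit(b&(T[...,2]>1)&(T[...,2]<9),"slide top")
fit(b&(T[...,2]>58)&(T[...,2]<67),"sheet top")
```

```text
19.35 tcp in win mm [-0.9601  0.9091 70.0945] rot err deg [  0.0561  -0.1899 179.9306] F win [-0.6232  0.163  -1.4351] grip 58.630115389823914 0.013372825952475806 q [ 0.4859  0.2682 -0.8509  2.1738  0.6895  0.5381  0.6371] vmax 0.004671775520532037
rot err [-0.1209 -0.0357 -0.0693]
-30 661; -25 628; -20 541; -15 494; -10 400; -5 154; 0 8823; 5 3050; 10 4; 15 0; 20 153; 25 3; 30 0; 35 0; 40 0; 45 0; 50 0; 55 0; 60 7172; 65 1700; 70 453; 75 74; 80 0; 85 0; slide top 9987 tilt deg x,y [ 0.8683 -0.0125] z0 4.350847902462557 0.5054288869501841 [-21.6033 -40.21  ] [25.7481 39.4933]
sheet top 7220 tilt deg x,y [2.0926 0.1202] z0 63.12867973951196 0.531904652268065 [ 11.106  -50.4276] [42.227  49.1292]
```

View pics/w6.png

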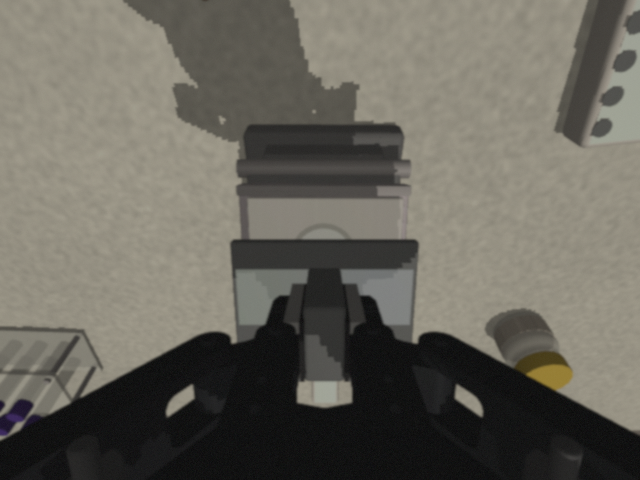

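Run:
```python
from sh import *
s=bot.state();R=np.array(s["eef_rot"])
f=cam("wrist");P=cloud(f)
T=(P-np.array(s["eef_pos"]))@R*1000
for nm,z0,z1,xs in [("slide",-2,12,range(-24,28,4)),("sheet",56,72,range(8,50,3))]:
  for x in xs:
    st=xs.step;m=(T[...,0]>x)&(T[...,0]<=x+st)&(abs(T[...,1])<38)&(abs(T[...,1])>12)&(T[...,2]>z0)&(T[...,2]<z1);q=T[m]
    if len(q)>20: print(nm,x,len(q),np.median(q[:,2]).round(2),"L",np.median(q[q[:,1]<0][:,2]).round(2),"R",np.median(q[q[:,1]>0][:,2]).round(2))
```

```text
slide -24 43 4.78 L 4.78 R 4.82
slide -20 226 4.66 L 4.69 R 4.63
slide -16 300 4.57 L 4.6 R 4.56
slide -12 449 4.19 L 4.18 R 4.22
slide -8 510 4.12 L 4.11 R 4.12
slide -4 570 4.19 L 4.21 R 4.15
slide 0 815 4.12 L 4.14 R 4.12
slide 4 977 4.11 L 4.12 R 4.09
slide 8 1048 4.16 L 4.15 R 4.17
slide 12 1111 4.56 L 4.54 R 4.58
slide 16 1109 4.74 L 4.69 R 4.79
slide 20 1112 4.77 L 4.75 R 4.79
slide 24 726 5.49 L 5.54 R 5.46
sheet 11 433 63.7 L 63.67 R 63.72
sheet 14 451 63.77 L 63.71 R 63.81
sheet 17 451 63.77 L 63.71 R 63.82
sheet 20 453 63.76 L 63.68 R 63.86
sheet 23 456 63.76 L 63.73 R 63.84
sheet 26 457 63.8 L 63.75 R 63.85
sheet 29 485 63.88 L 63.83 R 63.98
sheet 32 520 63.82 L 63.77 R 63.96
sheet 35 435 65.16 L 65.02 R 65.29
sheet 38 493 64.89 L 64.8 R 64.94
sheet 41 313 65.35 L 64.97 R 65.59
```

>>> jog_arm(offset=[[-1.5,-0.5,12],[0,0,12],[0,0,12],[0,0,10],[0,0,4],[0,0,1],[0,0,1],[0,0,0],[0,0,0],[0,0,0]], rotation=[[0,0,0],[0,0,0],[0,0,0],[0,0,0],[0,0,0],[0,0,0],[0,0,0],[0,0,0],[0,0,0],[0,0,0]], claw=[5,5,5,5,5,5,5,5,5,5])

```text
time_s: 20.45
eef_pos: [0.5442, 0.0489, 0.1073]
eef_rot: [[-0.931, 0.067, 0.359], [0.063, 0.998, -0.023], [-0.36, 0.001, -0.933]]
contact_force: [0.5, 0.5, -1.6]
opening: 0.0134
grasp_force: 58.6
```

Run:
```python
from sh import *
WR2=np.c_[-wx,wy,-n]
s=rep();R=np.array(s["eef_rot"]);print("rot err",np.degrees(Ro.from_matrix(WR2.T@R).as_rotvec()))
```

```text
20.45 tcp in win mm [ 0.6524 -0.5787 17.9704] rot err deg [  0.075   -0.1199 179.994 ] F win [-0.1637  0.5036 -1.654 ] grip 58.630823493003845 0.013381881929283948 q [ 0.3638  0.3716 -0.723   2.181   0.894   0.4748  0.4536] vmax 0.0025652951601253244
rot err [-0.0763 -0.0477 -0.006 ]
```

>>> jog_arm(offset=[[0,0,0.7],[0,0,0.7],[0,0,0.7],[0,0,0.7],[0,0,0.7],[0,0,0.7],[0,0,0.6],[0,0,0.6],[0,0,0.6],[0,0,0],[0,0,0],[0,0,0],[0,0,0]], rotation=[[0,0,0],[0,0,0],[0,0,0],[0,0,0],[0,0,0],[0,0,0],[0,0,0],[0,0,0],[0,0,0],[0,0,0],[0,0,0],[0,0,0],[0,0,0]], claw=[5,5,5,5,5,5,5,5,5,5,5,5,5])

```text
time_s: 21.75
eef_pos: [0.5464, 0.0488, 0.1015]
eef_rot: [[-0.931, 0.067, 0.359], [0.063, 0.998, -0.023], [-0.36, 0.001, -0.933]]
contact_force: [-1.0, -1.2, 4.0]
opening: 0.0132
grasp_force: 59.4
```

Run:
```python
from sh import *
WR2=np.c_[-wx,wy,-n]
s=rep();R=np.array(s["eef_rot"]);print("rot err",np.degrees(Ro.from_matrix(WR2.T@R).as_rotvec()))
f=cam("wrist");P=cloud(f)
T=(P-WIN)@np.array([wx,wy,n]).T*1000;t=(P-np.array(s["eef_pos"]))@R*1000
for nm,x0,x1 in [("stage ledge..sheet low",-36,-28),("slide low edge",-24,-14),("slide mid",-12,0)]:
    m=(T[...,0]>x0)&(T[...,0]<x1)&(abs(T[...,1])<38)&(abs(T[...,1])>12)&(T[...,2]>-15)&(T[...,2]<25);print(nm,m.sum(),np.median(T[m][:,2]),np.median(t[m][:,2]))
for l in ["sheet_grip","slide_grip"]:
    for d in bot.pinpoint("wrist",l)[:1]: print(l,d["score"],inwin(tow(f,d["xyz"])))
```

```text
21.75 tcp in win mm [ 0.5609 -0.5164 11.7658] rot err deg [  0.0495  -0.1273 179.9872] F win [ 0.5575 -1.2414  4.0581] grip 59.373305439949036 0.013246731121007112 q [ 0.3498  0.3834 -0.7076  2.1813  0.9177  0.4673  0.4321] vmax 0.0014013597126588328
rot err [-0.081  -0.0315 -0.0127]
stage ledge..sheet low 2272 0.9197003696699089 10.82376637738979
slide low edge 2755 6.990559984025584 4.762423783765874
slide mid 3154 7.670493925466202 4.0922967880952665
slide_grip 0.94 [ 3.8758 -2.2611 27.5646]
```

Run:
```python
from rig import bot
print(bot.hand_in())
```

```text
the job is handed in; nothing more can be done
None
```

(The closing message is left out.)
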